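# Set out the next test run in the matching bench trays

### The job

Set out the supplies for the next test run: put the round jar, the small dropper vial, the square kit box and the long test cassette each into the tray whose recess has its shape and size. Each must stand upright and flat on the floor of its recess, clear of the lip, with the square box and the cassette lined up with their recesses; set them down gently, without dropping or tipping any, and leave the tube rack and the marker pen where they are.

Things in the scene. Friction and masses are not known exactly. Their poses are not given: they have to be found in the camera images.
- jar: Round white plastic jar with a grey screw cap, loose, standing upright; body 56 mm diameter and straight-sided to 41 mm height, cap 51 mm diameter, 55 mm tall in all, about 110 g. Origin at the centre of its underside, z up.
- vial: Small white dropper vial with a grey pointed cap, loose, standing upright; body 28 mm diameter and straight-sided to 40 mm height, cap 19 mm tapering, 62 mm tall in all, about 35 g. Origin at the centre of its underside, z up.
- kit: Square white kit box with a grey seam, loose; 46 x 46 mm and 36 mm tall, about 80 g. Origin at the centre of its underside, z up, x and y square to its sides.
- cassette: Long flat white test cassette with a dark window and a dark round well on top, loose, lying flat; 88 mm along its x, 28 mm along its y, 16 mm thick, about 45 g. Origin at the centre of its underside, z up. Either way round is good in its tray.
- jar_tray: White tray fixed to the bench, 7 mm high overall: the tray for the jar, round, 90 mm outside, with a round recess of 74 mm diameter. Floor of the recess 4 mm above the bench, lip 8 mm wide and 3 mm above that floor. Floor dark, with a light-grey patch of the thing's exact footprint in the middle. Origin at the centre of its underside, on the bench; z up.
- vial_tray: White tray fixed to the bench, 7 mm high overall: the tray for the vial, round, 62 mm outside, with a round recess of 46 mm diameter. Floor of the recess 4 mm above the bench, lip 8 mm wide and 3 mm above that floor. Floor dark, with a light-grey patch of the thing's exact footprint in the middle. Origin at the centre of its underside, on the bench; z up.
- kit_tray: White tray fixed to the bench, 7 mm high overall: the tray for the kit box, square, 80 x 80 mm outside, with a square recess of 64 x 64 mm. Floor of the recess 4 mm above the bench, lip 8 mm wide and 3 mm above that floor. Floor dark, with a light-grey patch of the thing's exact footprint in the middle. Origin at the centre of its underside, on the bench; z up, x and y square to its sides; the box may stand in it in any of the four quarter turns.
- cassette_tray: White tray fixed to the bench, 7 mm high overall: the tray for the cassette, oblong, 122 x 62 mm outside, with an oblong recess of 106 mm along its x and 46 mm along its y. Floor of the recess 4 mm above the bench, lip 8 mm wide and 3 mm above that floor. Floor dark, with a light-grey patch of the thing's exact footprint in the middle. Origin at the centre of its underside, on the bench; z up, x along its length.
- rack: Bystander, not to be moved: white block 50 mm (x) x 190 mm (y) x 45 mm tall with a row of purple-capped tubes up to 69 mm high, loose, at the far side of the bench. Origin at the centre of its underside.
- pen: Bystander, not to be moved: silver-grey marker pen with a blue cap, 135 mm long, 12 mm thick, lying on the bench at the robot's left along its own x, loose. Origin near the middle of its underside.
Things that resemble listed ones, but are neither listed nor needed, are in the scene too. Leave any green or red look-alike of the kit alone. Leave any pink look-alike of the vial_tray alone.

How it is judged:
At the end, for the whole second after the job is handed in: Each of the four things is in its own tray: centres within 13 mm, underside on the recess floor (2 to 5.8 mm above the tray's underside), upright within 0.06 rad, cassette within 0.25 rad of its recess's length, kit box of its recess's sides (any quarter turn); all released and at rest (horizontal distance between jar and jar_tray below 0.013 m and z of jar in the frame of jar_tray between 0.002 and 0.0058 m and angle between each of jar, vial, kit, cassette's own z axis and vertical below 0.06 rad and linear speed of each of jar, vial, kit, cassette below 0.02 m/s and angular speed of each of jar, vial, kit, cassette below 0.2 rad/s and horizontal distance between vial and vial_tray below 0.013 m and z of vial in the frame of vial_tray between 0.002 and 0.0058 m and horizontal distance between kit and kit_tray below 0.013 m and z of kit in the frame of kit_tray between 0.002 and 0.0058 m and horizontal distance between cassette and cassette_tray below 0.013 m and z of cassette in the frame of cassette_tray between 0.002 and 0.0058 m and angle between the x axis of cassette and the x axis of cassette_tray, either way round below 0.25 rad and (angle between the x axis of kit and the x axis of kit_tray, either way round below 0.25 rad or angle between the x axis of kit and the y axis of kit_tray, either way round below 0.25 rad)); the robot touches nothing.
It fails at once if one of the four things is dropped: out of the fingers and falling or thrown faster than 0.6 m/s (a fall of about 2 cm) ((contact force between the fingers and jar below 0.05 N and linear speed of jar above 0.6 m/s) or (contact force between the fingers and vial below 0.05 N and linear speed of vial above 0.6 m/s) or (contact force between the fingers and kit below 0.05 N and linear speed of kit above 0.6 m/s) or (contact force between the fingers and cassette below 0.05 N and linear speed of cassette above 0.6 m/s)).
It fails at once if one of the four things is tipped by more than 45 degrees (angle between any of jar, vial, kit, cassette's own z axis and vertical above 0.785 rad).
It fails at once if the tube rack is shifted by more than 15 mm (distance of rack from where it was at the start of the episode above 0.015 m).
It fails at once if the marker pen is shifted by more than 15 mm (distance of pen from where it was at the start of the episode above 0.015 m).
It also fails if it takes over 118 s, if anything falls off the work surface, if the arm or the gripper's body presses on something with over 40 N, if the wrist force passes 120 N, or if a joint passes its speed limit or range.

### The arm

A 7-joint arm with a two-finger parallel gripper is mounted at the origin on the work surface. World frame = base frame: x ahead of the robot, y to its left, z up, the work surface at z = 0. Lengths are in m, angles in rad, forces in N, time in s.
With the tool pointing down it reaches from about 0.425 to 0.825 m from the base axis. Payload 3.6 kg.
Tool frame: the origin (TCP) lies at the very end of the fingers, on their centre line; the grasp point (between the pads) lies robot.tcp_to_grasp behind it (robot.tcp_to_grasp is the distance from the TCP to the grasp point, in m); z points along the fingers, y is the direction in which the jaws open and shut (so a half turn about z gives the same grasp; the last joint's range is limited). The gripper opens to 85 mm and grips with 20 to 120 N. Pads are 22 mm wide; open, the fingers measure 114 mm over their backs; the gripper's body (76 mm by 85 mm) begins 54 mm behind the grasp point. The pads swing forward as they close: fully open they stand 13 mm farther back than shut.
Start: joints at [1.163, 0.615, -0.013, 1.423, 0.008, 1.103, -0.04], TCP at [0.242, -0.603, 0.207] pointing down, gripper open.
Joint ranges: [-3.12, 3.12], [-0.3, 2.06], [-1.34, 1.32], [0.26, 2.42], [-1.36, 4.5], [0.01, 1.98], [-2.84, 2.84]. Speed limits (rad/s): [2.79, 2.79, 3.14, 3.14, 3.14, 3.14, 3.14].

### API

Orientations are given as a unit quaternion [x, y, z, w].
In Python, from cell import status, capture, job, robot gives the robot as it stands.
- The arm moves only by the tool apply_moves, never from a script. Its argument "plan" is a list of rows, each a list of 7 numbers: the shift along the tool's x, y, z normalised to -1 to 1, where 1 is 25 cm, then the turn, a rotation vector about the tool's x, y, z normalised to -1 to 1, where 1 is 60 degrees, then the finger opening in mm, from 0 to 85.4. A call has 1 to 10 rows; each row shifts and turns the commanded pose from where the row before left it, along the tool's axes as they then stand; what a row does not reach is not made up. A row lasts 1/8 s, in which the tool goes at most 62.5 mm and 10.7 degrees, less where a joint would pass 70% of its speed; a pose out of reach is approached as far as the arm can. A call with a number of a shift or a turn outside -1 to 1 is refused whole. A call with a gripper value outside its range is refused whole. The fingers move at their own pace and stop on an object; the grip force is fixed at half the most. Time passes only in rows, so rows that do not move let the fingers close. It gives the time, the measured TCP pose, the force and the opening at its end, in the units of the state.
- status.get_state(): the state, without advancing time (a new reading comes with each control period).
- capture(name): name is "scene" or "top" or "wrist"; returns a dict with "image" (384x512x3 uint8, blue, green, red), "camera_matrix" (3x3 intrinsics, pixels), "k1" (the pictures are not rectified: a ray, as slopes to the right and down, at radius r is drawn at 1 + k1 r^2 times it, then the intrinsics apply), "world_from_camera" (4x4, takes a point from camera to world coordinates). Camera axes: x right, y down, z forward; pixel columns grow to the right and rows downward; lengths in m; the calibration is good to about 2 mm. A picture is of the moment at which its call begins. There is no depth.
- job.sign_off(): hands the job in, once; it reports no verdict.
The state is a dict: "t": time; "qpos": joint angles; "joint_vel": joint speeds; "joint_torque": joint torques, N m; "eef_pos": TCP position; "tool_rot": TCP orientation; "wrist_force": force on the tool from outside, world axes, zero at the start; "wrist_torque": the same for the moment, N m; "grip_width": finger opening in m.
Only numpy, scipy, OpenCV 4.12 (cv2) and the standard library are available. Lean on these libraries where they do the work, as an engineer would, in place of code of your own. Each camera call takes 0.05 s, during which the arm holds its last target.

## Working session

There is one attempt and no reset: what is moved stays moved. The work goes in short steps, Python scripts to look and compute and a tool call to move; the robot and the scene stay as the last step left them, time stands still between calls to the robot, and variables do not carry over. Pictures are saved under pics/ and viewed, and the job is handed in when it is done.

Besides the shell and the picture viewer there is one more tool, called after ">>>" by a JSON object that holds its "op" and its "data". apply_moves: Moves the arm, as the interface text tells. Its arguments: {"type":"object","properties":{"plan":{"type":"array","items":{"type":"array","items":{"type":"number"}}}},"required":["plan"]}

```bash
mkdir -p pics; ls; python3 - <<'E'
from cell import status, capture, job, robot
import cv2,numpy as np
s=status.get_state(); print(s)
print([ (a,getattr(robot,a)) for a in dir(robot) if not a.startswith('_')])
for n in ["scene","top","wrist"]:
    c=capture(n); cv2.imwrite(f"pics/{n}0.png",c["image"]); print(n,c["camera_matrix"],c["k1"],c["world_from_camera"])
    np.savez(f"{n}0.npz",**c)
E
```

```text
pics
{'t': 0.0, 'qpos': array([ 1.16247546,  0.61593028, -0.01262039,  1.42489798,  0.00810245,
        1.10340636, -0.04043781]), 'joint_vel': array([ 1.81489691e-04,  4.33561425e-05, -1.65331468e-03,  1.97662609e-04,
        3.38743067e-04, -1.02193985e-03, -1.33072302e-03]), 'joint_torque': array([-1.20202781e-04, -4.69214523e+01,  2.59391600e-01, -1.71033454e+01,
        1.00700368e-02,  9.77188203e-03,  7.73917037e-06]), 'eef_pos': array([ 0.24189761, -0.60242013,  0.20633135]), 'tool_rot': array([ 9.81827920e-01,  1.89768953e-01, -2.64471207e-04, -1.26861423e-03]), 'wrist_force': array([-0.3739696 ,  0.79345779,  0.18331671]), 'wrist_torque': array([ 0.03252321, -0.01999061,  0.00439962]), 'grip_width': 0.08554303188224224}
[('PlanningError', <class 'cell.PlanningError'>), ('tcp_to_grasp', 0.0187)]
scene [[360.78203559   0.         254.94927657]
 [  0.         360.78203559 197.42620263]
 [  0.           0.           1.        ]] -0.08608570499990123 [[-0.21793744  0.70928792 -0.67038341  1.30885898]
 [ 0.97596131  0.15956287 -0.14845608  0.22508954]
 [ 0.0016702  -0.68662242 -0.72701229  0.78046956]
 [ 0.          0.          0.          1.        ]]
top [[483.8985339    0.         258.90708412]
 [  0.         483.8985339  192.11726297]
 [  0.           0.           1.        ]] 0.06884731861302389 [[ 0.1156456  -0.9649594   0.23554074  0.34395078]
 [-0.99328694 -0.1117081   0.03003929  0.06805435]
 [-0.00267489 -0.23743346 -0.97140012  1.19544443]
 [ 0.          0.          0.          1.        ]]
wrist [[329.68199837   0.         254.68953263]
 [  0.         329.68199837 192.27450857]
 [  0.           0.           1.        ]] -0.051218775445258526 [[ 0.37335318 -0.88842215 -0.26704585  0.30893561]
 [-0.9276877  -0.35808148 -0.10570333 -0.5744624 ]
 [-0.001715    0.28719983 -0.95786916  0.37345676]
 [ 0.          0.          0.          1.        ]]
```

View pics/top0.png

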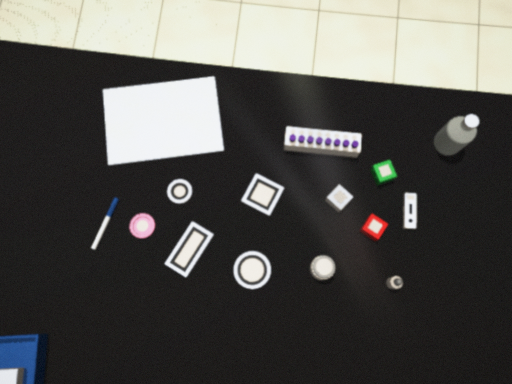

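View pics/scene0.png

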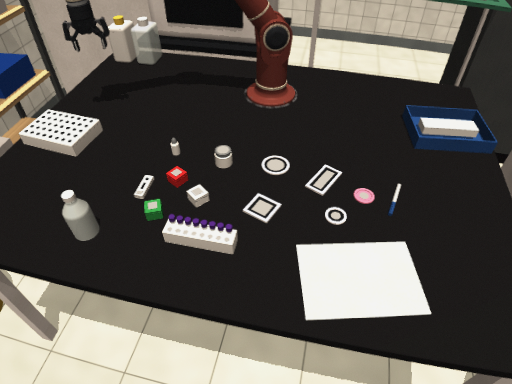

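View pics/wrist0.png

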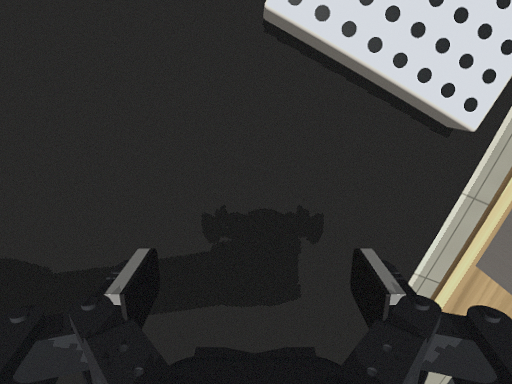

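The top view shows the loose things at the right: kit (340,197), jar (322,268), vial (396,283) and cassette (410,211), with red and green decoys nearby. The trays are left of centre: vial (180,191), kit (262,194), cassette (190,249) and jar (252,270). The pink decoy is at (142,225) and the pen at (104,223). Next I'll measure from the top and scene views.

```bash
cat > h.py <<'E'
import numpy as np,cv2
from scipy.spatial.transform import Rotation as R
def rays(c,uv):
    uv=np.asarray(uv,float).reshape(-1,1,2)
    p=cv2.undistortPoints(uv,c["camera_matrix"],np.array([float(c["k1"]),0,0,0,0]),criteria=(3,50,1e-10)).reshape(-1,2) if False else cv2.undistortPoints(uv,c["camera_matrix"],np.array([float(c["k1"]),0,0,0,0])).reshape(-1,2)
    T=c["world_from_camera"]; d=np.c_[p,np.ones(len(p))]@T[:3,:3].T
    return T[:3,3],d
def onplane(c,uv,z):
    o,d=rays(c,uv); return o+d*((z-o[2])/d[:,2])[:,None]
def proj(c,X):
    T=c["world_from_camera"]; X=np.asarray(X,float).reshape(-1,3)
    P=(X-T[:3,3])@T[:3,:3]; x=P[:,:2]/P[:,2:]; r2=(x**2).sum(1,keepdims=True)
    x=x*(1+c["k1"]*r2); K=c["camera_matrix"]; return x*[K[0,0],K[1,1]]+K[:2,2]
E
python3 - <<'E'
from h import *
c=dict(np.load("top0.npz")); im=c["image"]
hsv=cv2.cvtColor(im,cv2.COLOR_BGR2HSV)
m=((hsv[...,2]>110)).astype(np.uint8); m[:60]=0
cs,h=cv2.findContours(m,cv2.RETR_CCOMP,cv2.CHAIN_APPROX_NONE)
for i,k in enumerate(cs):
    a=cv2.contourArea(k)
    if a<25 or a>6000: continue
    M=cv2.moments(k); u=(M['m10']/M['m00'],M['m01']/M['m00'])
    W=onplane(c,k.reshape(-1,2),0.007)[:,:2]
    r=cv2.minAreaRect((W*1000).astype(np.float32))
    print(i,'hole' if h[0,i,3]>=0 else 'out',h[0,i,3],np.round(u,1),a,onplane(c,[u],0.007)[0,:2].round(4),np.round(r[0],1),np.round(r[1],1),round(r[2],1))
cv2.imwrite("pics/crop.png",cv2.resize(im[115:300,270:440],None,fx=4,fy=3.2*1.0,interpolation=cv2.INTER_CUBIC))
E
```

```text
0 out -1 [ 17.2 359. ] 1342.5 [0.1789 0.6077] [178.3 609.2] [104.5  83.9] 8.5
1 out -1 [395.4 281.9] 113.0 [ 0.4494 -0.2462] [ 449.2 -245.3] [28.2 28.7] 7.0
2 hole 1 [396.2 281.9] 26.5 [ 0.4497 -0.248 ] [ 449.7 -249.9] [16.  13.9] 49.6
3 out -1 [251.8 269.4] 449.5 [0.4381 0.0997] [438.2  99.2] [55.2 58.4] 6.6
4 out -1 [322.5 266.8] 430.0 [ 0.4643 -0.0703] [465.2 -70.2] [55.7 55.8] 5.1
5 out -1 [251.8 269.5] 1102.5 [0.4379 0.0997] [438.3 100.4] [88.7 90.1] 6.6
6 hole 5 [251.8 269.5] 673.0 [0.4379 0.0997] [438.1 100.4] [69.6 70.6] 6.6
7 out -1 [188.7 248.7] 451.5 [0.4703 0.2593] [470.9 259.1] [32.5 91.6] 65.2
8 out -1 [188.7 248.7] 1314.5 [0.4703 0.2595] [471.2 259.2] [ 66.1 125.5] 65.3
9 hole 8 [188.5 248.8] 745.5 [0.4701 0.2598] [471.  259.5] [ 45.3 105.5] 65.4
10 out -1 [374.5 226.1] 373.5 [ 0.5791 -0.1892] [ 579.1 -189. ] [49.9 50.4] 61.6
11 out -1 [141.7 225.3] 492.5 [0.5148 0.3835] [514.4 383.9] [63.2 61.4] 9.7
12 out -1 [102.8 226.1] 197.0 [0.5019 0.4778] [510.4 475.4] [ 13.1 134.9] 76.1
13 out -1 [410.  210.4] 419.0 [ 0.6289 -0.2738] [ 629.6 -273.7] [91.8 29.6] 2.3
16 out -1 [1
[... 235 characters left out ...]
.1 190.7] 467.5 [0.6125 0.3054] [612.1 305.7] [62.9 60.5] 8.5
20 hole 19 [179.1 190.8] 218.5 [0.6124 0.3056] [612.5 306.3] [42.5 42.8] 53.6
21 out -1 [262.3 193.9] 1026.0 [0.6285 0.0957] [628.8  95.8] [83.9 84.4] 69.2
22 hole 21 [262.3 193.7] 571.5 [0.6289 0.0958] [628.8  96.1] [63.4 63.5] 69.2
23 out -1 [384.6 170.5] 311.0 [ 0.7251 -0.206 ] [ 725.2 -205.9] [47.4 47.8] 25.5
24 out -1 [322.8 139.4] 1510.0 [ 0.7908 -0.0434] [789.9 -43.1] [ 59.4 198.9] 0.6
33 out -1 [462.8 128. ] 679.5 [ 0.8612 -0.3971] [ 864.8 -394.7] [72.5 89.2] 74.6
34 hole 33 [464.9 126.1] 46.0 [ 0.867  -0.4022] [ 866.9 -402. ] [31.2 15. ] 41.8
36 out -1 [396.5  71.5] 5913.0 [ 1.0027 -0.2209] [974.6 -70.5] [ 96.8 902.1] 5.4
```

View pics/crop.png

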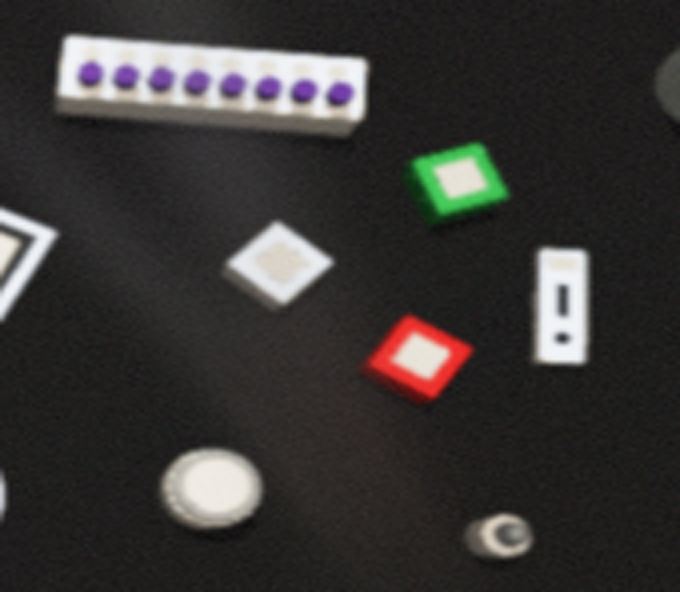

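>>> {"op": "apply_moves", "data": {"plan": [[0,0,0,0,0,-0.142,70],[0,0,0,0,0,-0.142,70],[0,0,0,0,0,-0.142,70],[0,0,0,0,0,-0.142,70],[0,0,0,0,0,-0.142,70],[0,0,0,0,0,-0.142,70],[0,0,0,0,0,-0.142,70],[0,0,0,0,0,-0.142,70]]}}

```text
t: 1.15
eef_pos: [0.2419, -0.6029, 0.207]
tool_rot: [0.705, 0.709, 0.0, -0.001]
wrist_force: [-0.6, -0.2, -0.2]
grip_width: 0.0704
```

```bash
python3 - <<'E'
from h import *
c=dict(np.load("top0.npz")); im=c["image"]
# tray angles from outlines at z .007; kit & cassette tops
def rect(c,mask_lo,roi,z):
    x0,y0,x1,y1=roi
    m=np.zeros(im.shape[:2],np.uint8); g=im[y0:y1,x0:x1].min(2); m[y0:y1,x0:x1]=g>mask_lo
    cs,_=cv2.findContours(m,cv2.RETR_EXTERNAL,cv2.CHAIN_APPROX_NONE); k=max(cs,key=cv2.contourArea)
    W=onplane(c,k.reshape(-1,2),z)[:,:2]; r=cv2.minAreaRect((W*1000).astype(np.float32)); b=cv2.boxPoints(r)
    e=[b[1]-b[0],b[2]-b[1]]; e=max(e,key=np.linalg.norm)
    return np.round(r[0],1),np.round(r[1],1),'long dir deg',round(np.degrees(np.arctan2(e[1],e[0]))%180,1)
print('castray',rect(c,110,(160,215,222,282),.007))
print('kittray',rect(c,110,(235,170,290,220),.007))
for lo in(110,130,150,165): print('kit',rect(c,lo,(322,180,358,215),.036))
for lo in(110,150,180): print('cas',rect(c,lo,(400,188,420,232),.016))
for lo in(90,110,150,180): print('jar',rect(c,lo,(305,250,340,285),.055))
print(im[283,385:408].mean(1).round(), im[270:295,396].mean(1).round())
E
```

```text
castray (array([471.2, 259.1]), array([ 65.8, 125.3]), 'long dir deg', np.float32(155.2))
kittray (array([628.9,  95.9]), array([83.6, 84.3]), 'long dir deg', np.float32(159.2))
kit (array([636.6, -93.7]), array([48.3, 49.8]), 'long dir deg', np.float32(141.6))
kit (array([636. , -94.3]), array([46.4, 48.1]), 'long dir deg', np.float32(141.5))
kit (array([636.9, -93.8]), array([44.9, 46.8]), 'long dir deg', np.float32(141.2))
kit (array([636.8, -93.9]), array([44.9, 46.1]), 'long dir deg', np.float32(141.5))
cas (array([ 627.5, -271.1]), array([90.9, 29.4]), 'long dir deg', np.float32(2.3))
cas (array([ 628. , -271.2]), array([87.6, 29. ]), 'long dir deg', np.float32(2.2))
cas (array([ 627.8, -271.2]), array([86.7, 24.5]), 'long dir deg', np.float32(2.5))
jar (array([459.3, -64.7]), array([55.6, 53.6]), 'long dir deg', np.float32(5.0))
jar (array([460.2, -64.6]), array([53.2, 53.5]), 'long dir deg', np.float32(95.1))
jar (array([461.5, -64.5]), array([46.5, 48.9]), 'long dir deg', np.float32(95.0))
jar (array([461.7, -66.8]), array([41.7, 39.6]), 'long dir deg', np.float32(4.9))
[ 43.  61.  77.  85.  93. 126. 180. 202. 176. 120.  82.  80.  94. 108.
 116. 116. 118.  99.  56.  31.  29.  32.  30.] [ 31.  34.  31.  31.  33.  87. 162. 185. 145.  96.  93.  91.  88.  80.
  81. 118. 175. 187. 137.  61.  24.  20.  28.  25.  35.]
```

>>> {"op": "apply_moves", "data": {"plan": [[0.145,0.0816,0,0,0,0,60],[0.145,0.0816,0,0,0,0,60],[0.145,0.0816,0,0,0,0,60],[0.145,0.0816,0,0,0,0,60],[0.145,0.0816,0,0,0,0,60],[0.145,0.0816,0,0,0,0,60],[0.145,0.0816,0,0,0,0,60],[0.145,0.0816,0,0,0,0,60],[0.145,0.0816,0,0,0,0,60],[0.145,0.0816,0,0,0,0,60]]}}

```text
t: 2.4
eef_pos: [0.4463, -0.2394, 0.2074]
tool_rot: [0.707, 0.707, -0.0, -0.0]
wrist_force: [1.3, -0.1, 0.2]
grip_width: 0.0598
```

```bash
cat > snap.py <<'E'
import sys
from h import *
from cell import status,capture
n=sys.argv[1]; k=sys.argv[2] if len(sys.argv)>2 else "wrist"
c=capture(k); np.savez(n+".npz",**c); cv2.imwrite(f"pics/{n}.png",c["image"])
s=status.get_state(); r=R.from_quat(s["tool_rot"]).as_matrix()
print("t",s["t"],"tcp",s["eef_pos"].round(4),"psi",np.degrees(np.arctan2(r[1,0],r[0,0])).round(2),"tilt",np.degrees(np.arccos(-r[2,2])).round(2),"w",round(s["grip_width"],4),"F",s["wrist_force"].round(1),"q",s["qpos"].round(2))
E
python3 snap.py w1
```

```text
t 2.45 tcp [ 0.4501 -0.2319  0.2079] psi 90.61 tilt 0.37 w 0.0601 F [2.2 3.8 0.1] q [ 0.72  0.42 -0.4   1.82  0.19  0.94  0.25]
```

View pics/w1.png

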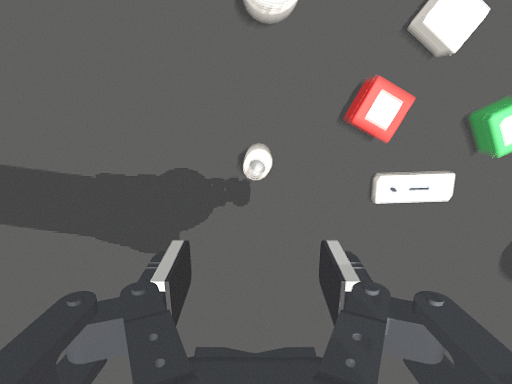

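>>> {"op": "apply_moves", "data": {"plan": [[0,0,0,0,0,0,60],[0,0,0,0,0,0,60]]}}

```text
t: 2.7
eef_pos: [0.4451, -0.2419, 0.2072]
tool_rot: [0.708, 0.707, -0.001, -0.0]
wrist_force: [0.3, -0.3, 0.3]
grip_width: 0.0602
```

```bash
python3 snap.py w2; python3 - <<'E'
from h import *
c=dict(np.load("w2.npz")); im=c["image"]
m=(im.min(2)>100).astype(np.uint8)
cs,_=cv2.findContours(m,cv2.RETR_EXTERNAL,cv2.CHAIN_APPROX_NONE)
for k in cs:
    a=cv2.contourArea(k)
    if a<150: continue
    (u,v),w,_=cv2.minAreaRect(k); print(round(u),round(v),np.round(w),a,cv2.boundingRect(k),[onplane(c,[(u,v)],z)[0,:2].round(4) for z in (.0,.016,.036,.04,.055)])
cv2.imwrite("pics/w2c.png",cv2.resize(im[110:210,200:320],None,fx=5,fy=5,interpolation=cv2.INTER_CUBIC))
E
```

```text
t 2.75 tcp [ 0.445  -0.2421  0.2073] psi 89.87 tilt 0.06 w 0.0598 F [-1.3  0.2  0.9] q [ 0.73  0.42 -0.39  1.82  0.19  0.94  0.25]
98 355 [66. 60.] 2622.0 (66, 319, 67, 65) [array([ 0.2182, -0.525 ]), array([ 0.2278, -0.5097]), array([ 0.2399, -0.4906]), array([ 0.2423, -0.4868]), array([ 0.2514, -0.4725])]
418 356 [72. 66.] 2653.5 (378, 318, 76, 66) [array([ 0.6783, -0.526 ]), array([ 0.6683, -0.5107]), array([ 0.6558, -0.4915]), array([ 0.6533, -0.4877]), array([ 0.6439, -0.4733])]
256 178 [356. 511.] 140615.5 (0, 0, 512, 357) [array([ 0.445 , -0.2628]), array([ 0.4449, -0.2587]), array([ 0.4449, -0.2536]), array([ 0.4449, -0.2526]), array([ 0.4449, -0.2488])]
```

View pics/w2c.png

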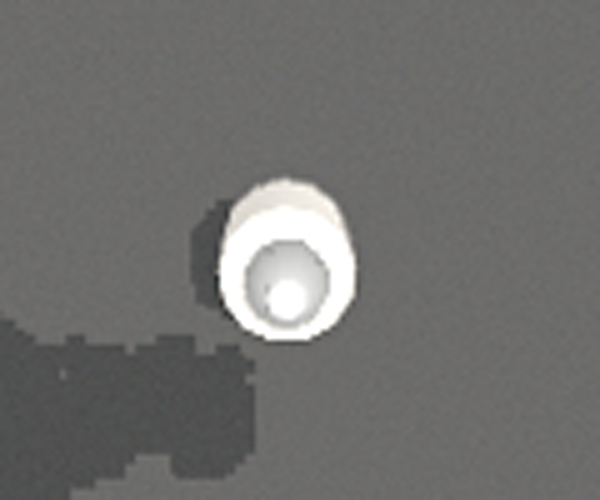

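```bash
python3 - <<'E'
from h import *
c=dict(np.load("w2.npz"))
print(onplane(c,[(257.4,164.5),(257.4-13.7,164.5),(257.4+13.7,164.5),(257.4,110+342/5),(257.4,146)],.04).round(4)); print(onplane(c,[(257.4,146)],0).round(4))
print(proj(c,[[.445,-.242,.207-.0]]))
E
```

```text
[[ 0.4469 -0.2382  0.04  ]
 [ 0.4327 -0.2382  0.04  ]
 [ 0.461  -0.2382  0.04  ]
 [ 0.4469 -0.253   0.04  ]
 [ 0.4468 -0.2191  0.04  ]]
[[ 0.4471 -0.2252  0.    ]]
[[256.24352245 234.19056447]]
```

>>> {"op": "apply_moves", "data": {"plan": [[0.016,0.008,0.05,0,0,0,60],[0,0,0.1,0,0,0,60],[0,0,0.12,0,0,0,60],[0,0,0.12,0,0,0,60],[0,0,0.12,0,0,0,60],[0,0,0.1,0,0,0,60],[0,0,0.08,0,0,0,60],[0,0,0.05,0,0,0,60],[0,0,0.04,0,0,0,60],[0,0,0,0,0,0,60]]}}

```text
t: 4.0
eef_pos: [0.4476, -0.2364, 0.012]
tool_rot: [0.707, 0.707, -0.0, -0.0]
wrist_force: [-0.5, 0.2, 0.3]
grip_width: 0.06
```

>>> {"op": "apply_moves", "data": {"plan": [[0,0,0,0,0,0,15],[0,0,0,0,0,0,15],[0,0,0,0,0,0,15],[0,0,0,0,0,0,15],[0,0,0,0,0,0,15]]}}

```text
t: 4.62
eef_pos: [0.4484, -0.2368, 0.0135]
tool_rot: [0.707, 0.707, 0.0, 0.001]
wrist_force: [-1.2, -0.4, 5.5]
grip_width: 0.0233
```

```bash
python3 snap.py w3
```

```text
t 4.675 tcp [ 0.4484 -0.2369  0.0135] psi 90.03 tilt 0.09 w 0.0232 F [-0.8 -0.5  5.1] q [ 0.61  0.7  -0.25  2.01  0.37  0.47  0.09]
```

View pics/w3.png

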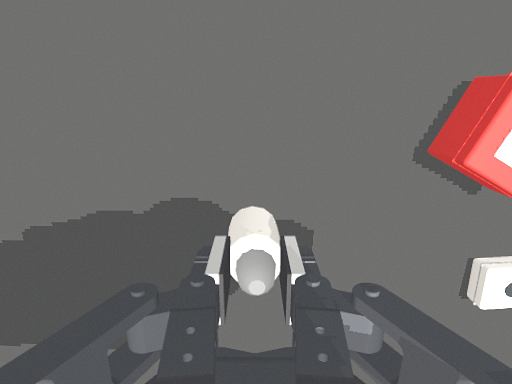

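>>> {"op": "apply_moves", "data": {"plan": [[0,0,-0.03,0,0,0,15],[0,0,-0.06,0,0,0,15],[0,0,-0.1,0,0,0,15],[0,0,-0.12,0,0,0,15],[0,0,-0.12,0,0,0,15],[0,0,-0.08,0,0,0,15],[0,0,-0.03,0,0,0,15],[0.03,0.01,0,0,0,0,15],[0.07,0.02,0,0,0,0,15],[0.12,0.036,0,0,0,0,15]]}}

```text
t: 5.92
eef_pos: [0.464, -0.1804, 0.1466]
tool_rot: [0.707, 0.707, -0.0, -0.001]
wrist_force: [0.4, 0.6, -0.3]
grip_width: 0.0231
```

>>> {"op": "apply_moves", "data": {"plan": [[0.16,0.05,0,0,0,0,15],[0.18,0.055,0,0,0,0,15],[0.2,0.06,0,0,0,0,15],[0.2,0.06,0,0,0,0,15],[0.2,0.06,0,0,0,0,15],[0.2,0.06,0,0,0,0,15],[0.2,0.06,0,0,0,0,15],[0.18,0.055,0,0,0,0,15],[0.16,0.05,0,0,0,0,15],[0.12,0.036,0,0,0,0,15]]}}

```text
t: 7.18
eef_pos: [0.5987, 0.273, 0.1461]
tool_rot: [0.705, 0.709, -0.001, -0.001]
wrist_force: [0.8, -0.7, -0.3]
grip_width: 0.0232
```

>>> {"op": "apply_moves", "data": {"plan": [[0.08,0.024,0,0,0,0,15],[0.05,0.015,0,0,0,0,15],[0,0,0,0,0,0,15],[0,0,0,0,0,0,15]]}}

```text
t: 7.68
eef_pos: [0.6102, 0.2999, 0.1472]
tool_rot: [0.707, 0.707, -0.001, 0.0]
wrist_force: [0.8, -0.8, -0.2]
grip_width: 0.0229
```

```bash
python3 snap.py w4
```

```text
t 7.725 tcp [0.6104 0.2996 0.1474] psi 89.95 tilt 0.08 w 0.023 F [-0.7  0.4  0.2] q [-0.31  0.74 -0.34  1.39  0.26  1.06 -0.7 ]
```

View pics/w4.png

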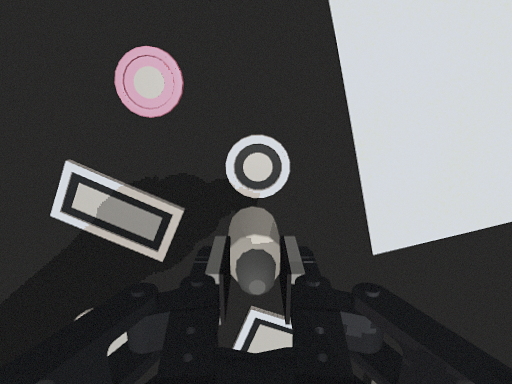

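```bash
python3 - <<'E'
from h import *
c=dict(np.load("w4.npz")); im=c["image"]
print(im[120:215:3,258].mean(1).round())
m=np.zeros(im.shape[:2],np.uint8); m[128:204,218:298]=im[128:204,218:298].min(2)>130
cs,_=cv2.findContours(m,cv2.RETR_EXTERNAL,cv2.CHAIN_APPROX_NONE); k=max(cs,key=cv2.contourArea)
(u,v),ax,_=cv2.fitEllipse(k); print(u,v,ax,onplane(c,[(u,v)],.007).round(4))
for z in(.007,):
  W=onplane(c,k.reshape(-1,2),z)[:,:2]; print(cv2.minEnclosingCircle((W*1000).astype(np.float32)))
print(onplane(c,[(258,166)],.004))
m=np.zeros(im.shape[:2],np.uint8); m[155:270,45:195]=im[155:270,45:195].min(2)>90
cs,_=cv2.findContours(m,cv2.RETR_EXTERNAL,cv2.CHAIN_APPROX_NONE); k=max(cs,key=cv2.contourArea)
W=onplane(c,k.reshape(-1,2),.007)[:,:2]; print(cv2.minAreaRect((W*1000).astype(np.float32)))
E
```

```text
[ 39.  39.  44.  38.  39. 178. 218. 220.  36.  66.  68. 209. 202. 201.
 201. 201. 200. 200. 200. 199. 196.  59.  59. 116. 216. 190.  24.  40.
  40.  78. 116. 121.]
257.4451599121094 166.03466796875 (62.35247802734375, 63.46961212158203) [[0.6119 0.3076 0.007 ]]
((611.9503784179688, 306.7119140625), 30.87317657470703)
[[0.61242762 0.30700862 0.004     ]]
((470.1897888183594, 260.9537658691406), (66.08516693115234, 123.52371215820312), 65.50924682617188)
```

>>> {"op": "apply_moves", "data": {"plan": [[0.03,0.006,0.02,0,0,0,15],[0,0,0.07,0,0,0,15],[0,0,0.1,0,0,0,15],[0,0,0.1,0,0,0,15],[0,0,0.09,0,0,0,15],[0,0,0.06,0,0,0,15],[0,0,0.04,0,0,0,15],[0,0,0.026,0,0,0,15],[0,0,0,0,0,0,15],[0,0,0,0,0,0,15]]}}

```text
t: 8.98
eef_pos: [0.6124, 0.3089, 0.0218]
tool_rot: [0.707, 0.707, 0.001, 0.0]
wrist_force: [-0.3, -0.5, -0.7]
grip_width: 0.023
```

```bash
python3 snap.py w5
```

```text
t 9.025 tcp [0.6123 0.3089 0.0219] psi 90.04 tilt 0.09 w 0.0232 F [ 0.   0.1 -0.8] q [-0.34  0.88 -0.3   1.47  0.32  0.83 -0.75]
```

View pics/w5.png

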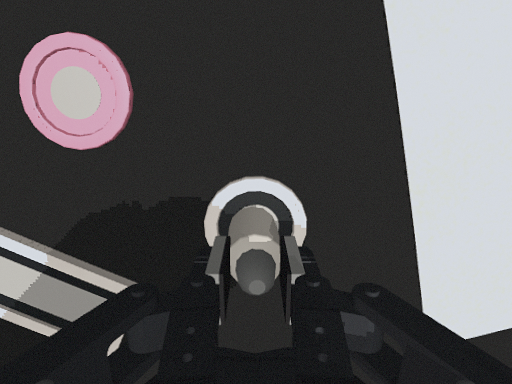

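>>> {"op": "apply_moves", "data": {"plan": [[-0.006,0,0.008,0,0,0,15],[0,0,0.006,0,0,0,15],[0,0,0.004,0,0,0,15],[0,0,0,0,0,0,15]]}}

```text
t: 9.52
eef_pos: [0.612, 0.3072, 0.0176]
tool_rot: [0.707, 0.707, 0.0, 0.0]
wrist_force: [-0.8, -1.4, 4.5]
grip_width: 0.0236
```

>>> {"op": "apply_moves", "data": {"plan": [[0,0,0,0,0,0,28],[0,0,0,0,0,0,34],[0,0,0,0,0,0,50],[0,0,0,0,0,0,50],[0,0,-0.03,0,0,0,50],[0,0,-0.08,0,0,0,50],[0,0,-0.12,0,0,0,50],[0,0,-0.16,0,0,0,50],[0,0,-0.12,0,0,0,50],[0,0,-0.05,0,0,0,50]]}}

```text
t: 10.78
eef_pos: [0.6131, 0.3081, 0.1606]
tool_rot: [0.707, 0.707, 0.003, 0.001]
wrist_force: [0.3, -0.4, 0.2]
grip_width: 0.0503
```

```bash
python3 snap.py w6
```

```text
t 10.825 tcp [0.6133 0.3082 0.1609] psi 90.03 tilt 0.37 w 0.0501 F [-0.3  0.1  1.8] q [-0.32  0.73 -0.34  1.36  0.26  1.08 -0.7 ]
```

View pics/w6.png

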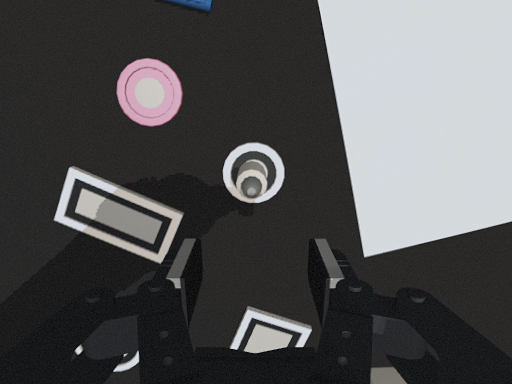

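>>> {"op": "apply_moves", "data": {"plan": [[-0.05,-0.02,-0.04,0,0,0,75],[-0.12,-0.05,-0.04,0,0,0,75],[-0.18,-0.072,-0.04,0,0,0,75],[-0.2,-0.082,-0.04,0,0,0,75],[-0.2,-0.082,0,0,0,0,75],[-0.2,-0.082,0,0,0,0,75],[-0.2,-0.082,0,0,0,0,75],[-0.18,-0.072,0,0,0,0,75],[-0.1,-0.044,0,0,0,0,75],[-0.06,-0.022,0,0,0,0,75]]}}

```text
t: 12.08
eef_pos: [0.4581, -0.0677, 0.1959]
tool_rot: [0.708, 0.706, -0.001, -0.001]
wrist_force: [0.2, 0.3, 0.0]
grip_width: 0.0752
```

>>> {"op": "apply_moves", "data": {"plan": [[0,0,0,0,0,0,75],[0,0,0,0,0,0,75],[0,0,0,0,0,0,75]]}}

```text
t: 12.45
eef_pos: [0.4606, -0.064, 0.1965]
tool_rot: [0.706, 0.708, 0.0, -0.0]
wrist_force: [-0.0, 0.2, 0.1]
grip_width: 0.075
```

```bash
python3 snap.py w7
```

```text
t 12.5 tcp [ 0.4605 -0.0643  0.1965] psi 90.17 tilt 0.04 w 0.0752 F [ 0.5 -0.7  0.3] q [ 0.37  0.37 -0.38  1.94  0.17  0.86 -0.1 ]
```

View pics/w7.png

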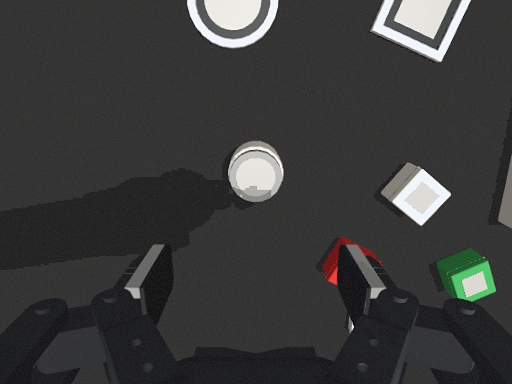

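```bash
python3 - <<'E'
from h import *
c=dict(np.load("w7.npz")); im=c["image"]
cv2.imwrite("pics/w7c.png",cv2.resize(im[130:235,215:300],None,fx=5,fy=5,interpolation=cv2.INTER_CUBIC))
m=np.zeros(im.shape[:2],np.uint8); m[130:210,220:295]=im[130:210,220:295].min(2)>110
cs,_=cv2.findContours(m,cv2.RETR_EXTERNAL,cv2.CHAIN_APPROX_NONE); k=max(cs,key=cv2.contourArea); print(cv2.boundingRect(k))
m=np.zeros(im.shape[:2],np.uint8); m[155:235,375:460]=im[155:235,375:460].min(2)>165
cs,_=cv2.findContours(m,cv2.RETR_EXTERNAL,cv2.CHAIN_APPROX_NONE); k=max(cs,key=cv2.contourArea)
W=onplane(c,k.reshape(-1,2),.036)[:,:2]; print(cv2.minAreaRect((W*1000).astype(np.float32)))
print(onplane(c,[(255.5,175)],.055),onplane(c,[(255.5,202),(229,175),(283,175)],.055))
E
```

```text
(228, 141, 56, 61)
((635.9116821289062, -93.1927490234375), (45.686492919921875, 46.1156005859375), 52.634334564208984)
[[ 0.46053655 -0.06502236  0.055     ]] [[ 0.46066733 -0.09238478  0.055     ]
 [ 0.4350326  -0.06511593  0.055     ]
 [ 0.48700878 -0.06491325  0.055     ]]
```

View pics/w7c.png

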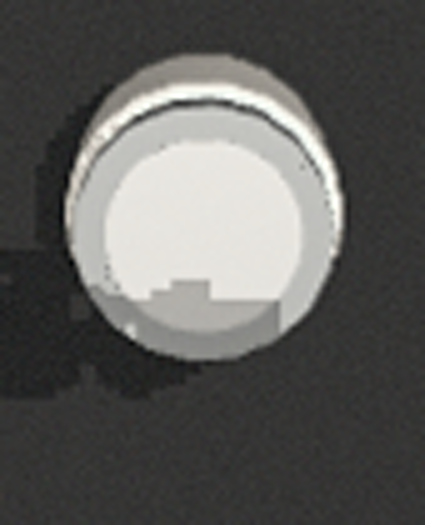

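>>> {"op": "apply_moves", "data": {"plan": [[-0.007,0,0.04,0,0,0,75],[0,0,0.09,0,0,0,75],[0,0,0.11,0,0,0,75],[0,0,0.12,0,0,0,75],[0,0,0.12,0,0,0,75],[0,0,0.1,0,0,0,75],[0,0,0.07,0,0,0,75],[0,0,0.05,0,0,0,75],[0,0,0.03,0,0,0,75],[0,0,0,0,0,0,75]]}}

```text
t: 13.75
eef_pos: [0.46, -0.0672, 0.0137]
tool_rot: [0.707, 0.707, -0.0, -0.0]
wrist_force: [0.3, 0.1, 0.6]
grip_width: 0.0754
```

>>> {"op": "apply_moves", "data": {"plan": [[0,0,0,0,0,0,65],[0,0,0,0,0,0,58],[0,0,0,0,0,0,45],[0,0,0,0,0,0,45],[0,0,0,0,0,0,45]]}}

```text
t: 14.38
eef_pos: [0.4609, -0.0674, 0.0153]
tool_rot: [0.707, 0.707, 0.001, 0.001]
wrist_force: [-0.4, -1.5, 7.6]
grip_width: 0.0491
```

```bash
python3 snap.py w8
```

```text
t 14.425 tcp [ 0.4609 -0.0673  0.0152] psi 90.03 tilt 0.13 w 0.0488 F [-0.6 -0.1  7.6] q [ 0.25  0.66 -0.22  2.13  0.36  0.39 -0.26]
```

View pics/w8.png

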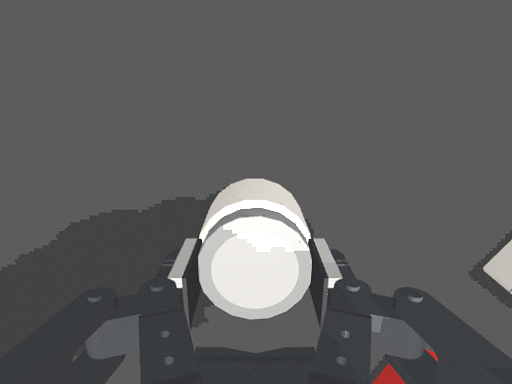

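>>> {"op": "apply_moves", "data": {"plan": [[0,0,-0.02,0,0,0,45],[0,0,-0.05,0,0,0,45],[0,0,-0.08,0,0,0,45],[0,0,-0.08,0,0,0,45],[0.03,-0.004,-0.05,0,0,0,45],[0.08,-0.012,-0.02,0,0,0,45],[0.12,-0.016,0,0,0,0,45],[0.14,-0.02,0,0,0,0,45],[0.12,-0.016,0,0,0,0,45],[0.09,-0.012,0,0,0,0,45]]}}

```text
t: 15.68
eef_pos: [0.4392, 0.0798, 0.0893]
tool_rot: [0.706, 0.708, 0.0, -0.0]
wrist_force: [0.6, -0.2, -1.9]
grip_width: 0.0486
```

>>> {"op": "apply_moves", "data": {"plan": [[0.05,-0.008,0,0,0,0,45],[0.034,-0.004,0,0,0,0,45],[0,0,0,0,0,0,45],[0,0,0,0,0,0,45],[0,0,0,0,0,0,45]]}}

```text
t: 16.3
eef_pos: [0.4371, 0.0978, 0.089]
tool_rot: [0.707, 0.707, -0.0, 0.0]
wrist_force: [-0.2, 0.3, -1.4]
grip_width: 0.0487
```

```bash
python3 snap.py w9
```

```text
t 16.35 tcp [0.4371 0.098  0.089 ] psi 89.96 tilt 0.02 w 0.0488 F [-0.   0.3 -1.5] q [-0.07  0.51 -0.28  2.12  0.26  0.55 -0.54]
```

View pics/w9.png

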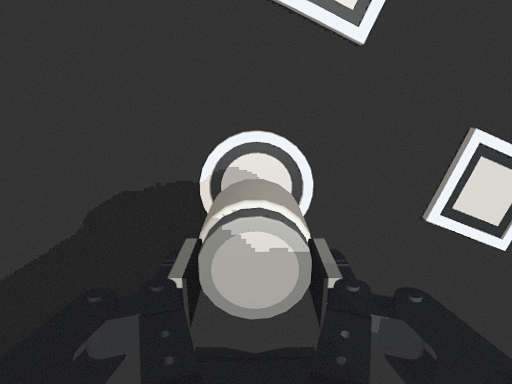

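```bash
python3 - <<'E'
from h import *
c=dict(np.load("w9.npz"))
print(onplane(c,[(257,130.5),(200,188),(314,188)],.007).round(4))
E
```

```text
[[0.4379 0.1455 0.007 ]
 [0.3932 0.1008 0.007 ]
 [0.4829 0.1007 0.007 ]]
```

>>> {"op": "apply_moves", "data": {"plan": [[0.005,0.004,0.03,0,0,0,45],[0,0,0.07,0,0,0,45],[0,0,0.07,0,0,0,45],[0,0,0.05,0,0,0,45],[0,0,0.03,0,0,0,45],[0,0,0.018,0,0,0,45],[0,0,0,0,0,0,45],[0,0,0,0,0,0,45]]}}

```text
t: 17.35
eef_pos: [0.4383, 0.1001, 0.0224]
tool_rot: [0.707, 0.707, 0.0, 0.0]
wrist_force: [0.3, 0.5, -1.0]
grip_width: 0.0487
```

>>> {"op": "apply_moves", "data": {"plan": [[0,0,0.005,0,0,0,45],[0,0,0.004,0,0,0,45],[0,0,0,0,0,0,45]]}}

```text
t: 17.73
eef_pos: [0.438, 0.1, 0.0198]
tool_rot: [0.707, 0.707, 0.0, -0.0]
wrist_force: [-0.1, -0.8, -1.7]
grip_width: 0.0488
```

>>> {"op": "apply_moves", "data": {"plan": [[0,0,0.003,0,0,0,45],[0,0,0.003,0,0,0,45],[0,0,0,0,0,0,45]]}}

```text
t: 18.1
eef_pos: [0.438, 0.1, 0.0193]
tool_rot: [0.707, 0.707, 0.0, 0.0]
wrist_force: [-2.1, -0.9, 8.2]
grip_width: 0.049
```

Contact is confirmed by 8 N upward on the wrist. I'll release and rise.

>>> {"op": "apply_moves", "data": {"plan": [[0,0,0,0,0,0,54],[0,0,0,0,0,0,60],[0,0,0,0,0,0,75],[0,0,0,0,0,0,75],[0,0,-0.03,0,0,0,75],[0,0,-0.07,0,0,0,75],[0,0,-0.12,0,0,0,75],[0,0,-0.16,0,0,0,75],[0,0,-0.16,0,0,0,75],[0,0,-0.12,0,0,0,75]]}}

```text
t: 19.35
eef_pos: [0.4381, 0.1, 0.1855]
tool_rot: [0.707, 0.707, 0.001, 0.001]
wrist_force: [0.6, 0.6, -0.2]
grip_width: 0.0746
```

```bash
python3 snap.py w10
```

```text
t 19.4 tcp [0.4404 0.1009 0.1886] psi 90.04 tilt 0.51 w 0.0751 F [1.8 0.4 1.1] q [ 0.    0.35 -0.37  1.99  0.17  0.82 -0.46]
```

View pics/w10.png

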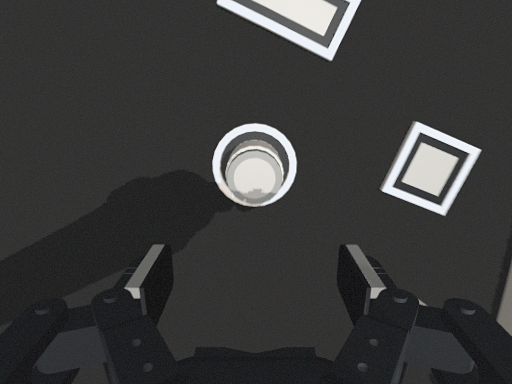

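>>> {"op": "apply_moves", "data": {"plan": [[-0.04,0.04,0,0,0,0,65],[-0.08,0.082,0,0,0,0,65],[-0.12,0.122,0,0,0,0,65],[-0.14,0.142,0,0,0,0,65],[-0.14,0.142,0,0,0,0,65],[-0.12,0.122,0,0,0,0,65],[-0.08,0.082,0,0,0,0,65],[-0.054,0.06,0,0,0,0,65],[0,0,0,0,0,0.1,65],[0,0,0,0,0,0.133,65]]}}

```text
t: 20.65
eef_pos: [0.6353, -0.0952, 0.1807]
tool_rot: [0.79, 0.614, -0.002, -0.001]
wrist_force: [-0.1, 0.0, -0.6]
grip_width: 0.0648
```

>>> {"op": "apply_moves", "data": {"plan": [[0,0,0,0,0,0.15,65],[0,0,0,0,0,0.15,65],[0,0,0,0,0,0.1,65],[0,0,0,0,0,0,65],[0,0,0,0,0,0,65]]}}

```text
t: 21.28
eef_pos: [0.6357, -0.094, 0.1821]
tool_rot: [0.898, 0.439, -0.001, -0.0]
wrist_force: [-0.1, 0.4, -0.3]
grip_width: 0.0649
```

```bash
python3 snap.py w11
```

```text
t 21.325 tcp [ 0.6358 -0.0939  0.1825] psi 52.1 tilt 0.08 w 0.0649 F [-0.9 -0.9 -1. ] q [ 0.19  0.63 -0.13  1.48  0.09  1.04 -0.62]
```

View pics/w11.png

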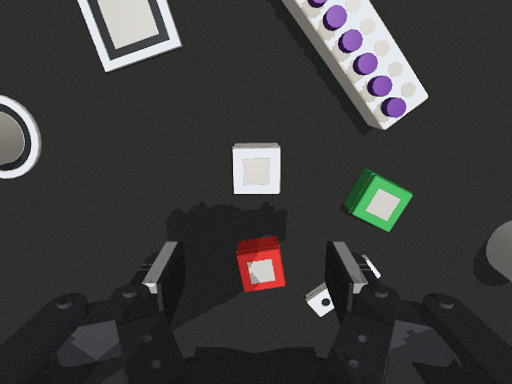

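```bash
python3 - <<'E'
from h import *
c=dict(np.load("w11.npz")); im=c["image"]
m=np.zeros(im.shape[:2],np.uint8); m[135:200,225:290]=im[135:200,225:290].min(2)>165
cs,_=cv2.findContours(m,cv2.RETR_EXTERNAL,cv2.CHAIN_APPROX_NONE); k=max(cs,key=cv2.contourArea); print(cv2.minAreaRect(k))
W=onplane(c,k.reshape(-1,2),.036)[:,:2]; print(cv2.minAreaRect((W*1000).astype(np.float32)))
m=np.zeros(im.shape[:2],np.uint8); m[0:75,70:185]=im[0:75,70:185].min(2)>110
cs,_=cv2.findContours(m,cv2.RETR_EXTERNAL,cv2.CHAIN_APPROX_NONE); k=max(cs,key=cv2.contourArea); print(cv2.boundingRect(k))
c=dict(np.load("w10.npz")); im=c["image"]
m=np.zeros(im.shape[:2],np.uint8); m[115:220,375:490]=im[115:220,375:490].min(2)>110
cs,_=cv2.findContours(m,cv2.RETR_EXTERNAL,cv2.CHAIN_APPROX_NONE); k=max(cs,key=cv2.contourArea)
W=onplane(c,k.reshape(-1,2),.007)[:,:2]; print('tray',cv2.minAreaRect((W*1000).astype(np.float32)))
E
```

```text
((256.0, 170.0), (46.0, 46.0), 90.0)
((636.4935913085938, -92.88440704345703), (45.84791564941406, 45.33374786376953), 52.172916412353516)
(97, 0, 62, 49)
tray ((629.2400512695312, 96.05093383789062), (81.85202026367188, 84.98278045654297), 69.14482879638672)
```

>>> {"op": "apply_moves", "data": {"plan": [[0.005,0,0.04,0,0,0,65],[0,0,0.08,0,0,0,65],[0,0,0.11,0,0,0,65],[0,0,0.12,0,0,0,65],[0,0,0.11,0,0,0,65],[0,0,0.09,0,0,0,65],[0,0,0.066,0,0,0,65],[0,0,0.04,0,0,0,65],[0,0,0.03,0,0,0,65],[0,0,0,0,0,0,65]]}}

```text
t: 22.58
eef_pos: [0.6368, -0.0924, 0.0116]
tool_rot: [0.899, 0.439, -0.0, -0.0]
wrist_force: [-0.1, -0.9, -0.4]
grip_width: 0.0653
```

>>> {"op": "apply_moves", "data": {"plan": [[0,0,0,0,0,0,55],[0,0,0,0,0,0,48],[0,0,0,0,0,0,35],[0,0,0,0,0,0,35],[0,0,0,0,0,0,35]]}}

```text
t: 23.2
eef_pos: [0.6369, -0.0924, 0.0118]
tool_rot: [0.899, 0.439, 0.0, -0.0]
wrist_force: [-0.1, -0.2, 0.3]
grip_width: 0.035
```

```bash
python3 snap.py w12
```

```text
t 23.25 tcp [ 0.6369 -0.0924  0.0118] psi 52.06 tilt 0.0 w 0.035 F [0.7 0.6 0.8] q [ 0.17  0.83 -0.11  1.62  0.12  0.7  -0.66]
```

View pics/w12.png

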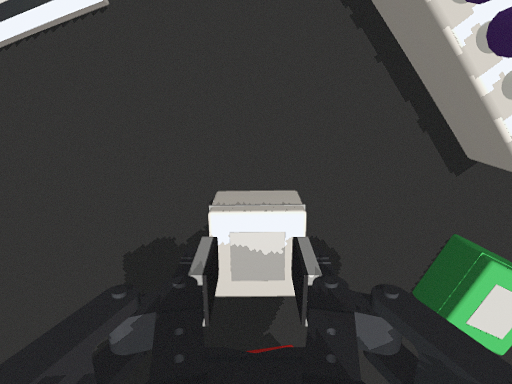

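>>> {"op": "apply_moves", "data": {"plan": [[0,0,0,0,0,0,25],[0,0,0,0,0,0,15],[0,0,0,0,0,0,15],[0,0,0,0,0,0,15]]}}

```text
t: 23.75
eef_pos: [0.6374, -0.0922, 0.0127]
tool_rot: [0.899, 0.439, 0.001, 0.0]
wrist_force: [-0.8, 0.7, 4.9]
grip_width: 0.0149
```

```bash
python3 snap.py w13
```

```text
t 23.8 tcp [ 0.6374 -0.0922  0.0127] psi 52.06 tilt 0.07 w 0.0149 F [-1.  -0.   4.5] q [ 0.17  0.83 -0.11  1.62  0.12  0.7  -0.66]
```

View pics/w13.png

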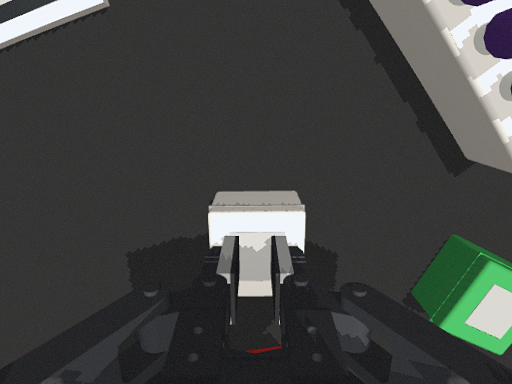

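The fingers closed to 15 mm over the kit with upward force, so they're on top of its lid. The real tips sit about 23 mm higher than the reported TCP. That also explains why the jar and vial read narrow: I held them by their caps. I'll back off, look again, and go lower.

>>> {"op": "apply_moves", "data": {"plan": [[0,0,-0.05,0,0,0,15],[0,0,-0.05,0,0,0,40],[0,0,0,0,0,0,65],[0,0,0,0,0,0,65],[0,0,0,0,0,0,65]]}}

```text
t: 24.42
eef_pos: [0.6365, -0.0924, 0.0363]
tool_rot: [0.899, 0.439, -0.0, -0.0]
wrist_force: [-0.4, 0.1, 0.3]
grip_width: 0.0648
```

```bash
python3 snap.py w14; python3 snap.py s14 scene; python3 snap.py t14 top; python3 - <<'E'
from h import *
c=dict(np.load("w14.npz")); im=c["image"]
m=np.zeros(im.shape[:2],np.uint8); m[100:300,205:320]=im[100:300,205:320].min(2)>165
cs,_=cv2.findContours(m,cv2.RETR_EXTERNAL,cv2.CHAIN_APPROX_NONE); k=max(cs,key=cv2.contourArea); print(cv2.minAreaRect(k))
W=onplane(c,k.reshape(-1,2),.036)[:,:2]; print(cv2.minAreaRect((W*1000).astype(np.float32)))
im=cv2.imread("pics/s14.png"); cv2.imwrite("pics/s14c.png",cv2.resize(im[60:270,130:350],None,fx=3.5,fy=2.8*1.0,interpolation=cv2.INTER_CUBIC))
E
```

```text
t 24.475 tcp [ 0.6365 -0.0924  0.0363] psi 52.06 tilt 0.06 w 0.0649 F [-0.4 -0.7  0.4] q [ 0.17  0.8  -0.11  1.61  0.12  0.75 -0.65]
t 24.525 tcp [ 0.6366 -0.0924  0.0363] psi 52.06 tilt 0.05 w 0.0648 F [0.4 0.4 0.4] q [ 0.17  0.8  -0.11  1.61  0.12  0.75 -0.65]
t 24.575 tcp [ 0.6366 -0.0924  0.0364] psi 52.06 tilt 0.04 w 0.0651 F [-0.8  0.7  0.6] q [ 0.17  0.8  -0.11  1.61  0.12  0.75 -0.65]
((257.5549011230469, 232.13063049316406), (75.67256927490234, 84.14494323730469), 88.99491119384766)
((636.2664184570312, -92.96126556396484), (45.29254913330078, 45.31732177734375), 53.156883239746094)
```

View pics/w14.png

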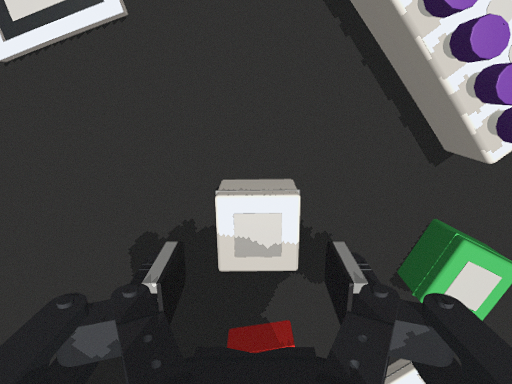

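View pics/s14c.png

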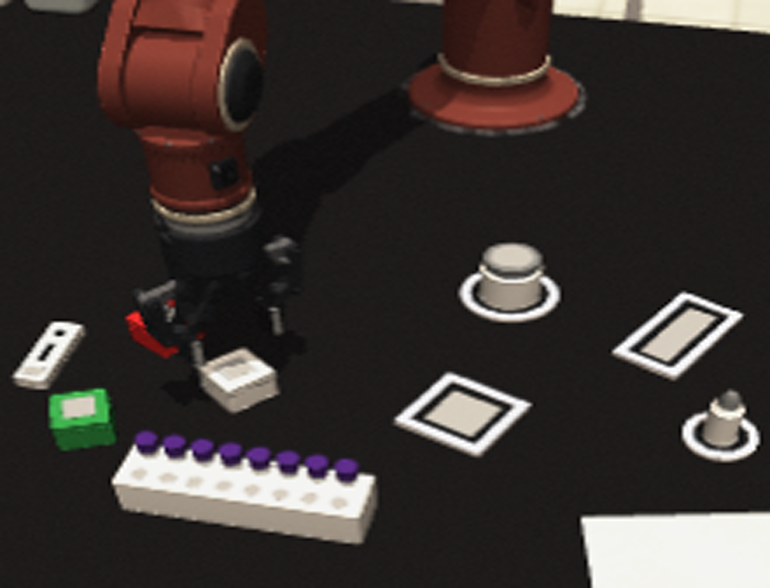

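>>> {"op": "apply_moves", "data": {"plan": [[0,0,0.03,0,0,0,65],[0,0,0.04,0,0,0,65],[0,0,0.04,0,0,0,65],[0,0,0.04,0,0,0,65],[0,0,0.025,0,0,0,65],[0,0,0.015,0,0,0,65],[0,0,0,0,0,0,65]]}}

```text
t: 25.45
eef_pos: [0.6368, -0.0924, -0.0109]
tool_rot: [0.899, 0.439, -0.0, -0.0]
wrist_force: [0.1, 0.0, 0.8]
grip_width: 0.0652
```

>>> {"op": "apply_moves", "data": {"plan": [[0,0,0,0,0,0,55],[0,0,0,0,0,0,48],[0,0,0,0,0,0,30],[0,0,0,0,0,0,30],[0,0,0,0,0,0,30]]}}

```text
t: 26.08
eef_pos: [0.6376, -0.0925, -0.0099]
tool_rot: [0.899, 0.439, 0.001, 0.0]
wrist_force: [-0.7, 0.1, 5.8]
grip_width: 0.0449
```

```bash
python3 snap.py w15
```

```text
t 26.125 tcp [ 0.6376 -0.0925 -0.0099] psi 52.05 tilt 0.1 w 0.0446 F [-0.4 -0.2  5.2] q [ 0.17  0.86 -0.1   1.63  0.13  0.66 -0.66]
```

View pics/w15.png

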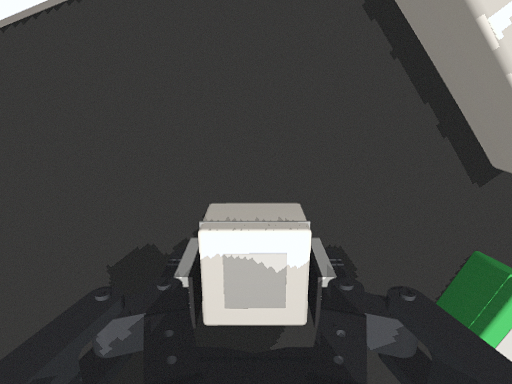

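>>> {"op": "apply_moves", "data": {"plan": [[0,0,-0.02,0,0,0,30],[0,0,-0.05,0,0,0,30],[0,0,-0.08,0,0,0,30],[0,0,-0.08,0,0,0,30],[0,0,-0.05,0,0,-0.05,30],[0,0,-0.02,0,0,-0.1,30],[0,0,0,0,0,-0.1,30],[0,0,0,0,0,-0.034,30],[0.03,-0.013,0,0,0,0,30],[0.07,-0.03,0,0,0,0,30]]}}

```text
t: 27.38
eef_pos: [0.6356, -0.0653, 0.0644]
tool_rot: [0.824, 0.566, -0.0, 0.0]
wrist_force: [-0.3, 0.7, -0.7]
grip_width: 0.0447
```

>>> {"op": "apply_moves", "data": {"plan": [[0.11,-0.047,0,0,0,0,30],[0.14,-0.06,0,0,0,0,30],[0.13,-0.056,0,0,0,0,30],[0.1,-0.043,0,0,0,0,30],[0.07,-0.03,0,0,0,0,30],[0.043,-0.019,0,0,0,0,30],[0,0,0,0,0,0,30],[0,0,0,0,0,0,30],[0,0,0,0,0,0,30]]}}

```text
t: 28.5
eef_pos: [0.6293, 0.0941, 0.0642]
tool_rot: [0.824, 0.566, -0.0, 0.0]
wrist_force: [0.7, -0.1, -1.2]
grip_width: 0.0446
```

```bash
python3 snap.py w16
```

```text
t 28.55 tcp [0.6293 0.0945 0.0643] psi 68.98 tilt 0.04 w 0.0447 F [ 0.1 -0.1 -1.2] q [-0.08  0.75 -0.17  1.61  0.17  0.79 -0.7 ]
```

View pics/w16.png

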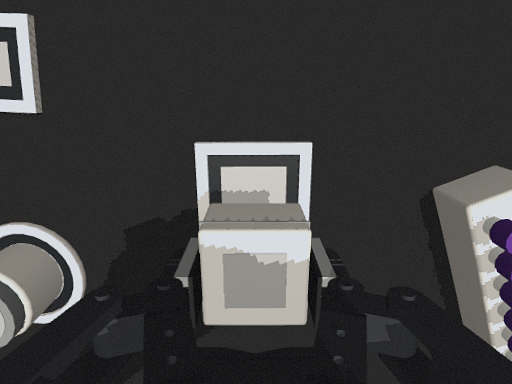

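```bash
python3 - <<'E'
from h import *
c=dict(np.load("w16.npz"))
P=onplane(c,[(195,142.5),(312,142.5)],.007)[:,:2]; m=P.mean(0); d=P[1]-P[0]; print(P.round(4),np.linalg.norm(d)); a=np.radians(69); x=np.array([np.cos(a),np.sin(a)]); print('centre',m-.04*x, 'dir',np.degrees(np.arctan2(d[1],d[0]))+90)
E
```

```text
[[0.6053 0.1483]
 [0.6797 0.1197]] 0.07969240516508827
centre [0.62812324 0.09662927] dir 68.99180974283857
```

>>> {"op": "apply_moves", "data": {"plan": [[0.006,-0.006,0.03,0,0,0,30],[0,0,0.07,0,0,0,30],[0,0,0.07,0,0,0,30],[0,0,0.05,0,0,0,30],[0,0,0.03,0,0,0,30],[0,0,0.016,0,0,0,30],[0,0,0.004,0,0,0,30],[0,0,0.004,0,0,0,30],[0,0,0.002,0,0,0,30],[0,0,0,0,0,0,30]]}}

```text
t: 29.8
eef_pos: [0.6284, 0.098, -0.0045]
tool_rot: [0.824, 0.567, 0.0, 0.0]
wrist_force: [-0.1, 0.2, -1.0]
grip_width: 0.0444
```

>>> {"op": "apply_moves", "data": {"plan": [[0,0,0.004,0,0,0,30],[0,0,0.004,0,0,0,30],[0,0,0,0,0,0,30]]}}

```text
t: 30.18
eef_pos: [0.6283, 0.098, -0.0059]
tool_rot: [0.824, 0.567, 0.0, 0.0]
wrist_force: [-2.1, -0.6, 4.3]
grip_width: 0.0446
```

>>> {"op": "apply_moves", "data": {"plan": [[0,0,0,0,0,0,47],[0,0,0,0,0,0,52],[0,0,0,0,0,0,65],[0,0,0,0,0,0,65],[0,0,-0.03,0,0,0,65],[0,0,-0.08,0,0,0,65],[0,0,-0.13,0,0,0,65],[0,0,-0.18,0,0,0,65],[0,0,-0.18,0,0,0,65],[0,0,-0.13,0,0,0,65]]}}

```text
t: 31.42
eef_pos: [0.6292, 0.0983, 0.1802]
tool_rot: [0.824, 0.567, 0.002, 0.001]
wrist_force: [1.3, -0.2, -0.5]
grip_width: 0.0647
```

```bash
python3 snap.py w17
```

```text
t 31.475 tcp [0.6318 0.0989 0.1847] psi 69.09 tilt 0.76 w 0.0652 F [1.1 0.1 2.7] q [-0.07  0.62 -0.2   1.5   0.14  1.03 -0.67]
```

View pics/w17.png

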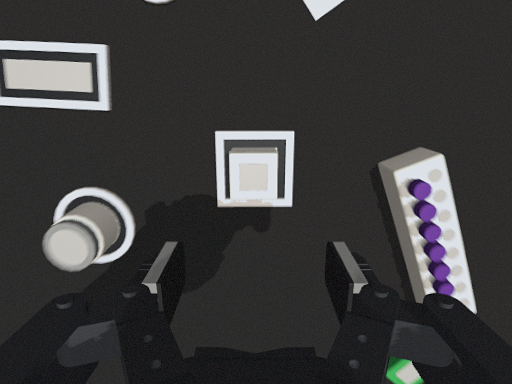

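>>> {"op": "apply_moves", "data": {"plan": [[-0.05,0.019,0,0,0,0,50],[-0.11,0.042,0,0,0,0,50],[-0.16,0.061,0,0,0,0,50],[-0.19,0.072,0,0,0,0,50],[-0.2,0.076,0,0,0,0,50],[-0.2,0.076,0,0,0,0,50],[-0.19,0.072,0,0,0,0,50],[-0.14,0.053,0,0,0,0,50],[-0.09,0.034,0,0,0,0,50],[-0.053,0.021,0,0,0,0,50]]}}

```text
t: 32.72
eef_pos: [0.6268, -0.2732, 0.1749]
tool_rot: [0.824, 0.567, -0.001, -0.001]
wrist_force: [-0.1, 1.2, 0.4]
grip_width: 0.0498
```

>>> {"op": "apply_moves", "data": {"plan": [[0,0,0,0,0,0.1,50],[0,0,0,0,0,0.15,50],[0,0,0,0,0,0.16,50],[0,0,0,0,0,0.16,50],[0,0,0,0,0,0.16,50],[0,0,0,0,0,0.16,50],[0,0,0,0,0,0.14,50],[0,0,0,0,0,0.08,50],[0,0,0,0,0,0,50],[0,0,0,0,0,0,50]]}}

```text
t: 33.98
eef_pos: [0.628, -0.2709, 0.1756]
tool_rot: [1.0, 0.023, -0.0, -0.0]
wrist_force: [-0.7, -0.6, -0.0]
grip_width: 0.0495
```

```bash
python3 snap.py w18; python3 - <<'E'
from h import *
c=dict(np.load("w18.npz")); im=c["image"]
for lo in (110,170):
  m=np.zeros(im.shape[:2],np.uint8); m[80:330,195:315]=im[80:330,195:315].min(2)>lo
  cs,_=cv2.findContours(m,cv2.RETR_EXTERNAL,cv2.CHAIN_APPROX_NONE); k=max(cs,key=cv2.contourArea); print(cv2.boundingRect(k))
  W=onplane(c,k.reshape(-1,2),.016)[:,:2]; print(cv2.minAreaRect((W*1000).astype(np.float32)))
E
```

```text
t 34.025 tcp [ 0.6279 -0.2712  0.1757] psi 2.61 tilt 0.04 w 0.0499 F [-0.2 -0.6 -0.5] q [ 0.32  0.7   0.11  1.36 -0.08  1.09 -1.08]
(242, 124, 30, 86)
((627.8898315429688, -271.2645263671875), (88.19615936279297, 28.70087432861328), 2.0812623500823975)
(242, 124, 30, 86)
((627.8850708007812, -271.1348876953125), (88.1961441040039, 28.440410614013672), 2.0812814235687256)
```

View pics/w18.png

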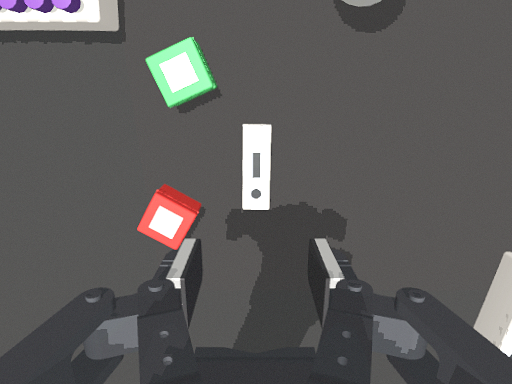

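>>> {"op": "apply_moves", "data": {"plan": [[0,0,0.04,0,0,0,46],[0,0,0.09,0,0,0,46],[0,0,0.12,0,0,0,46],[0,0,0.13,0,0,0,46],[0,0,0.13,0,0,0,46],[0,0,0.1,0,0,0,46],[0,0,0.07,0,0,0,46],[0,0,0.05,0,0,0,46],[0,0,0.03,0,0,0,46],[0,0,0,0,0,0,46]]}}

```text
t: 35.28
eef_pos: [0.6277, -0.272, -0.0143]
tool_rot: [1.0, 0.022, -0.0, -0.0]
wrist_force: [-0.1, -0.5, 0.6]
grip_width: 0.046
```

>>> {"op": "apply_moves", "data": {"plan": [[0,0,0.01,0,0,0,46],[0,0,0.01,0,0,0,46],[0,0,0,0,0,0,46]]}}

```text
t: 35.65
eef_pos: [0.6277, -0.2719, -0.0192]
tool_rot: [1.0, 0.022, 0.0, -0.0]
wrist_force: [-0.1, 0.3, 0.2]
grip_width: 0.0459
```

```bash
python3 snap.py w19
```

```text
t 35.7 tcp [ 0.6278 -0.2719 -0.0191] psi 2.5 tilt 0.01 w 0.0458 F [-0.1  0.5  0.4] q [ 0.33  0.92  0.09  1.5  -0.1   0.72 -1.07]
```

View pics/w19.png

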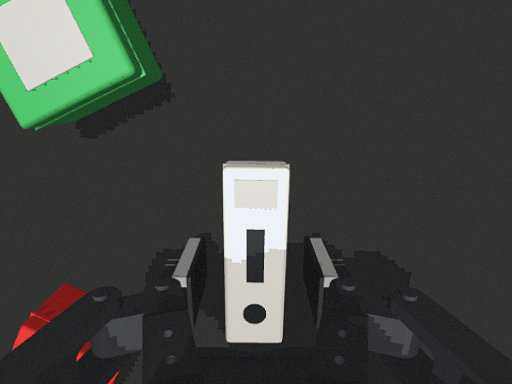

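>>> {"op": "apply_moves", "data": {"plan": [[0,0,0,0,0,0,38],[0,0,0,0,0,0,30],[0,0,0,0,0,0,18],[0,0,0,0,0,0,18],[0,0,0,0,0,0,18]]}}

```text
t: 36.33
eef_pos: [0.6281, -0.2722, -0.0188]
tool_rot: [1.0, 0.022, 0.0, 0.0]
wrist_force: [0.2, -0.3, 3.8]
grip_width: 0.0265
```

```bash
python3 snap.py w20
```

```text
t 36.375 tcp [ 0.6281 -0.2722 -0.0188] psi 2.5 tilt 0.05 w 0.0264 F [-0.  -0.9  3.7] q [ 0.33  0.92  0.09  1.5  -0.1   0.72 -1.07]
```

View pics/w20.png

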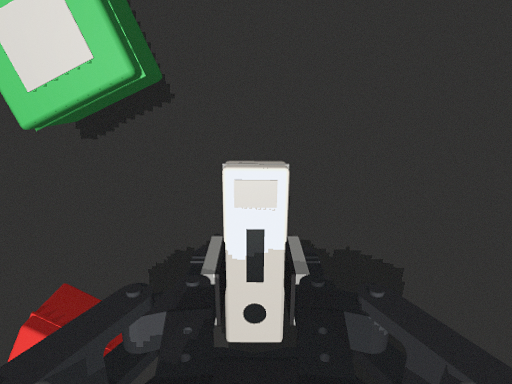

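>>> {"op": "apply_moves", "data": {"plan": [[0,0,-0.02,0,0,0,18],[0,0,-0.06,0,0,0,18],[0,0,-0.1,0,0,0,18],[0,0,-0.12,0,0,0,18],[0,0,-0.12,0,0,0,18],[0,0,-0.08,0,0,0,18],[0,0,-0.03,0,0,-0.05,18],[0,0,0,0,0,-0.1,18],[0,0,0,0,0,-0.15,18],[0,0,0,0,0,-0.15,18]]}}

```text
t: 37.62
eef_pos: [0.6276, -0.272, 0.1141]
tool_rot: [0.966, 0.257, 0.0, 0.0]
wrist_force: [0.1, 1.0, -0.7]
grip_width: 0.0264
```

>>> {"op": "apply_moves", "data": {"plan": [[0,0,0,0,0,-0.15,18],[0,0,0,0,0,-0.15,18],[0,0,0,0,0,-0.15,18],[0,0,0,0,0,-0.15,18],[0,0,0,0,0,-0.15,18],[0,0,0,0,0,-0.15,18],[0,0,0,0,0,-0.15,18],[0,0,0,0,0,-0.15,18],[0,0,0,0,0,-0.15,18],[0,0,0,0,0,-0.15,18]]}}

```text
t: 38.88
eef_pos: [0.6275, -0.2725, 0.114]
tool_rot: [0.502, 0.865, -0.0, 0.0]
wrist_force: [-0.5, 1.0, -0.9]
grip_width: 0.0261
```

>>> {"op": "apply_moves", "data": {"plan": [[0,0,0,0,0,-0.15,18],[0,0,0,0,0,-0.15,18],[0,0,0,0,0,-0.15,18],[0,0,0,0,0,-0.1,18],[0,0,0,0,0,-0.05,18],[0,0,0,0,0,0,18],[0,0,0,0,0,0,18]]}}

```text
t: 39.75
eef_pos: [0.6276, -0.2722, 0.1136]
tool_rot: [0.213, 0.977, -0.0, 0.0]
wrist_force: [-0.3, -0.3, -0.8]
grip_width: 0.0261
```

```bash
python3 snap.py w21
```

```text
t 39.8 tcp [ 0.6277 -0.2721  0.1136] psi 155.46 tilt 0.03 w 0.0264 F [ 0.   0.2 -0.7] q [ 0.69  0.83 -0.61  1.41  0.5   1.06  1.13]
```

View pics/w21.png

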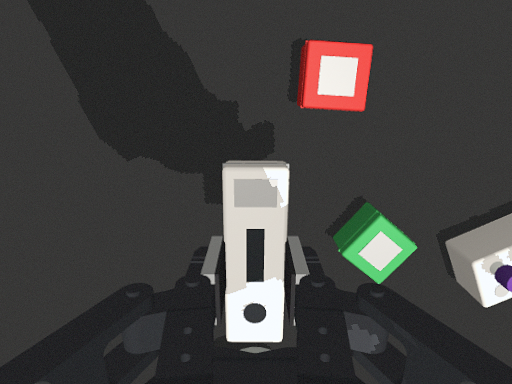

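Cassette is held level and psi is 155.5°. Next I'll traverse to its tray.

>>> {"op": "apply_moves", "data": {"plan": [[0.035,0.04,0,0,0,0,18],[0.07,0.081,0,0,0,0,18],[0.105,0.121,0,0,0,0,18],[0.13,0.15,0,0,0,0,18],[0.13,0.15,0,0,0,0,18],[0.13,0.15,0,0,0,0,18],[0.13,0.15,0,0,0,0,18],[0.13,0.15,0,0,0,0,18],[0.13,0.15,0,0,0,0,18],[0.13,0.15,0,0,0,0,18]]}}

```text
t: 41.05
eef_pos: [0.5056, 0.1404, 0.1137]
tool_rot: [0.212, 0.977, 0.0, 0.0]
wrist_force: [0.6, 0.2, -0.8]
grip_width: 0.0264
```

>>> {"op": "apply_moves", "data": {"plan": [[0.12,0.138,0,0,0,0,18],[0.1,0.115,0,0,0,0,18],[0.07,0.08,0,0,0,0,18],[0.043,0.05,0,0,0,0,18],[0,0,0,0,0,0,18],[0,0,0,0,0,0,18],[0,0,0,0,0,0,18]]}}

```text
t: 41.92
eef_pos: [0.4715, 0.2581, 0.1131]
tool_rot: [0.213, 0.977, -0.001, 0.0]
wrist_force: [0.4, -0.1, -0.9]
grip_width: 0.0264
```

```bash
python3 snap.py w22
```

```text
t 41.975 tcp [0.4714 0.2583 0.1131] psi 155.36 tilt 0.05 w 0.0262 F [-0.6  0.4 -1.3] q [-0.17  0.62 -0.58  1.85  0.46  0.81  0.15]
```

View pics/w22.png

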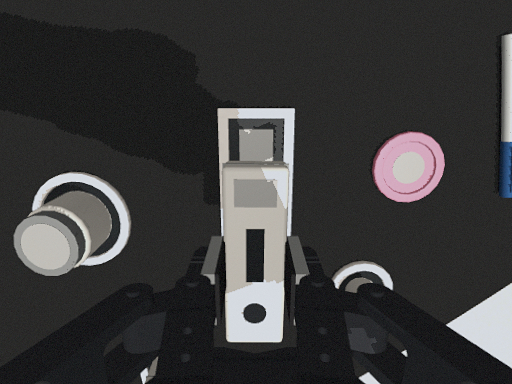

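```bash
python3 - <<'E'
from h import *
c=dict(np.load("w22.npz"))
P=onplane(c,[(218.5,108.5),(294.5,108.5)],.007)[:,:2]; d=P[1]-P[0]; print(np.linalg.norm(d),'psi',np.degrees(np.arctan2(d[1],d[0]))+90)
a=np.radians(155.36); x=np.array([np.cos(a),np.sin(a)]); y=np.array([x[1],-x[0]]); ce=P.mean(0)-.061*x; e=ce-[.4714,.2583]; print(ce,'tx',e@x,'ty',e@y)
# vertical side edges of the tray
Q=onplane(c,[(295,110),(293,230),(218.5,110),(222,230)],.007)[:,:2]; 
for i in(0,2):
  d=Q[i]-Q[i+1]; print(np.degrees(np.arctan2(d[1],d[0])))
E
```

```text
0.061305602863544875 psi 155.40044590402277
[0.470454   0.26059858] tx 0.001818175632274796 ty 0.0016948797254365186
156.3852131600341
155.33252236642116
```

>>> {"op": "apply_moves", "data": {"plan": [[0.006,0.006,0.03,0,0,0,18],[0,0,0.08,0,0,0,18],[0,0,0.1,0,0,0,18],[0,0,0.1,0,0,0,18],[0,0,0.08,0,0,0,18],[0,0,0.05,0,0,0,18],[0,0,0.03,0,0,0,18],[0,0,0.016,0,0,0,18],[0,0,0.01,0,0,0,18],[0,0,0,0,0,0,18]]}}

```text
t: 43.22
eef_pos: [0.4703, 0.2618, -0.0104]
tool_rot: [0.212, 0.977, 0.0, 0.0]
wrist_force: [-0.1, 1.1, 0.1]
grip_width: 0.0259
```

>>> {"op": "apply_moves", "data": {"plan": [[0,0,0.004,0,0,0,18],[0,0,0.004,0,0,0,18],[0,0,0,0,0,0,18]]}}

```text
t: 43.6
eef_pos: [0.4701, 0.2617, -0.0127]
tool_rot: [0.212, 0.977, 0.0, -0.0]
wrist_force: [0.2, 0.7, -0.3]
grip_width: 0.0262
```

>>> {"op": "apply_moves", "data": {"plan": [[0,0,0.004,0,0,0,18],[0,0,0.004,0,0,0,18],[0,0,0.002,0,0,0,18],[0,0,0,0,0,0,18]]}}

```text
t: 44.1
eef_pos: [0.4701, 0.2617, -0.0149]
tool_rot: [0.212, 0.977, -0.0, 0.0]
wrist_force: [-0.6, -0.6, 3.5]
grip_width: 0.0258
```

```bash
python3 snap.py w23
```

```text
t 44.15 tcp [ 0.4701  0.2617 -0.0149] psi 155.5 tilt 0.01 w 0.0263 F [-0.9 -1.1  4.5] q [-0.28  0.8  -0.43  1.93  0.62  0.54  0.01]
```

View pics/w23.png

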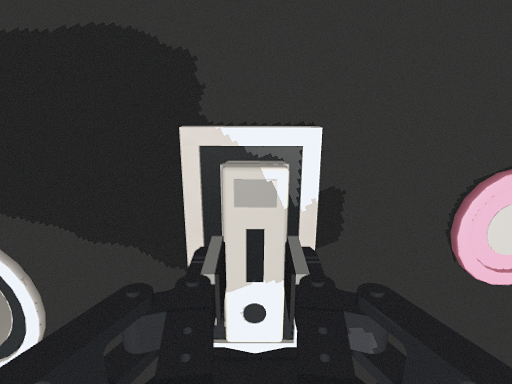

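The cassette is in the recess and lined up, with contact at the expected height. I'll release gently.

>>> {"op": "apply_moves", "data": {"plan": [[0,0,0,0,0,0,28],[0,0,0,0,0,0,32],[0,0,0,0,0,0,40],[0,0,0,0,0,0,45],[0,0,-0.03,0,0,0,45],[0,0,-0.08,0,0,0,45],[0,0,-0.13,0,0,0,45],[0,0,-0.18,0,0,0,45],[0,0,-0.18,0,0,0,45],[0,0,-0.18,0,0,0,45]]}}

```text
t: 45.4
eef_pos: [0.4698, 0.2616, 0.1818]
tool_rot: [0.212, 0.977, 0.0, 0.0]
wrist_force: [0.5, 0.5, -0.7]
grip_width: 0.045
```

>>> {"op": "apply_moves", "data": {"plan": [[0,0,-0.1,0,0,0,45],[0,0,-0.05,0,0,0,45],[0,0,0,0,0,0,45],[0,0,0,0,0,0,45]]}}

```text
t: 45.9
eef_pos: [0.4695, 0.261, 0.216]
tool_rot: [0.212, 0.977, -0.001, -0.001]
wrist_force: [-0.3, -0.9, -0.4]
grip_width: 0.0448
```

```bash
python3 snap.py w24;python3 snap.py s24 scene; python3 snap.py t24 top; python3 - <<'E'
import cv2
im=cv2.imread("pics/s24.png"); cv2.imwrite("pics/s24c.png",cv2.resize(im[130:260,130:410],None,fx=2.8,fy=2.8,interpolation=cv2.INTER_CUBIC))
E
```

```text
t 45.95 tcp [0.4694 0.261  0.2159] psi 155.5 tilt 0.17 w 0.045 F [ 0.7 -0.3  0.1] q [-0.11  0.5  -0.66  1.72  0.35  1.04  0.24]
t 46.0 tcp [0.4695 0.2612 0.216 ] psi 155.51 tilt 0.15 w 0.0454 F [ 0.2 -0.5  0.5] q [-0.11  0.5  -0.66  1.72  0.35  1.04  0.24]
t 46.05 tcp [0.4696 0.2613 0.2162] psi 155.51 tilt 0.13 w 0.0451 F [-0.5  0.9  0. ] q [-0.11  0.5  -0.66  1.72  0.35  1.04  0.24]
```

View pics/w24.png

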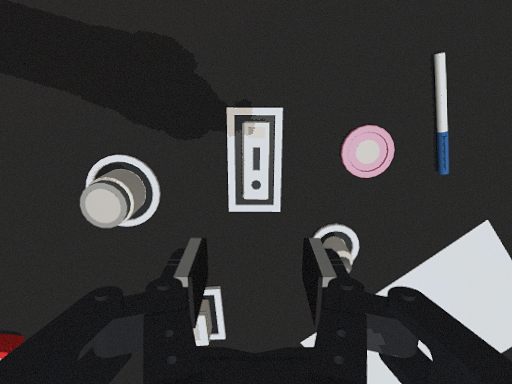

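View pics/s24c.png

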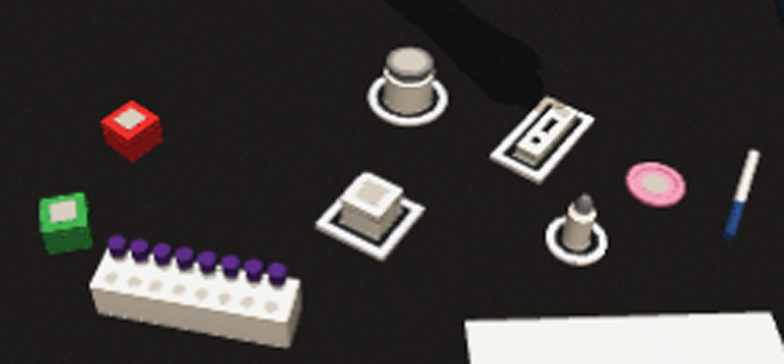

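View pics/t24.png

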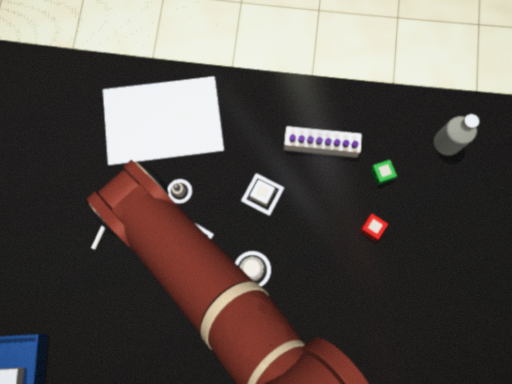

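All four stand in their trays, and the rack (322,142) and pen (103,235) look as they did at the start. One numeric check of the cassette and kit offsets before I hand in.

```bash
python3 - <<'E'
from h import *
def rect(c,roi,lo,z,ring=False):
    im=c["image"]; x0,y0,x1,y1=roi; m=np.zeros(im.shape[:2],np.uint8); m[y0:y1,x0:x1]=im[y0:y1,x0:x1].min(2)>lo
    cs,_=cv2.findContours(m,cv2.RETR_EXTERNAL,cv2.CHAIN_APPROX_NONE); k=max(cs,key=cv2.contourArea)
    W=onplane(c,k.reshape(-1,2),z)[:,:2]; r=cv2.minAreaRect((W*1000).astype(np.float32)); return np.round(r[0],1),np.round(r[1],1),round(r[2],1)
c=dict(np.load("w24.npz"))
print('cas tray',rect(c,(220,100,290,218),90,.007)); print('cassette',rect(c,(239,120,271,203),120,.020))
c=dict(np.load("t24.npz"))
print('kit tray',rect(c,(236,170,290,220),110,.007)); print('kit top',rect(c,(251,177,277,205),130,.040))
a=dict(np.load("top0.npz"))
for n,r in(('rack',(275,120,370,165)),('penvis',(85,225,110,255))): print(n,rect(a,r,100,.045 if n=='rack' else .006),rect(c,r,100,.045 if n=='rack' else .006))
a=dict(np.load("scene0.npz"));s=dict(np.load("s24.npz"))
d=cv2.absdiff(a["image"],s["image"]).max(2); print('scene diff rack',d[210:255,160:240].mean().round(1),'pen',d[180:218,385:405].mean().round(1),'ref',d[330:,10:60].mean().round(1))
E
```

```text
cas tray (array([469.9, 260.4]), array([ 63.4, 122.5]), 65.5)
cassette (array([468.5, 262.4]), array([29.8, 87.8]), 65.1)
kit tray (array([628.9,  95.9]), array([83.6, 84.3]), 69.2)
kit top (array([633.9,  99.7]), array([62.2, 58.7]), 69.2)
rack (array([776.5, -39.2]), array([ 56.7, 193.4]), 0.5) (array([777.1, -39.3]), array([ 55.6, 193.2]), 0.5)
penvis (array([475.8, 484.6]), array([12.4, 64.9]), 74.4) (array([473.3, 485. ]), array([13. , 59.9]), 75.8)
scene diff rack 1.2 pen 1.5 ref 0.8
```

```bash
python3 -c "
from cell import job,status
s=status.get_state(); print(s['t'],s['wrist_force'].round(1)); print(job.sign_off())"
```

```text
46.05 [-0.5  0.9  0. ]
the job is handed in; nothing more can be done
None
```

I put the vial, jar, kit box and cassette into their matching trays and handed the job in at about 46 s, with the gripper open and clear. Each was set down slowly until the wrist felt light contact (about 4–8 N), then released. `sign_off()` reports no verdict, so I don't know the result.

**Final checks**
- **Cassette:** its centre is about 2.5 mm off the tray centre and within 0.5° of the recess's length.
- **Kit box:** the fingers released it about 2 mm from the tray centre, lined up with the recess in the wrist picture. My last top-view measurement of it failed because the mask also caught the tray lip, so that 2 mm comes from the arm's position.
- **Jar and vial:** the last wrist and scene pictures show both upright and inside their recesses. I did not measure their offsets after release; the fingers let go of each within about 2 mm of its tray centre.
- **Rack and pen:** the rack measured within 1 mm of its start. The pen's place in the scene picture is unchanged. The top view put the pen 2.5 mm off, but the arm partly hid it there.

**Tip offset:** the finger tips sit about 23 mm above the reported TCP.
- **Jar and vial:** because of this I had gripped both by their caps, but they were placed normally.
- **Kit box:** my first attempt closed on top of it with about 5 N. I backed off, found it had not moved, and gripped it lower.

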